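# Load a table stove's fuel drawer, shut it and light the burner

### The arm

A 6-joint arm with a two-finger parallel gripper is mounted at the origin on a cart in front of the work surface, level with it; the furniture and walls round the work are solid. World frame = base frame: x ahead of the robot, y to its left, z up, the work surface at z = 0. Lengths are in m, angles in rad, forces in N, time in s.
With the tool pointing down it reaches from about 0.275 to 0.825 m from the base axis. Payload 5.2 kg.
Tool frame: the origin (TCP) lies between the finger pads; the fingertips stand 22 mm ahead of it and the grasp point (between the pads) lies 3 mm ahead of it; z points along the fingers, y is the line along which they close (so a half turn about z gives the same grasp; the last joint's range is limited). The gripper opens to 93 mm and grips with 3 to 60 N. Pads are 15 mm wide; open, the fingers measure 128 mm over their backs; the gripper's body (75 mm by 188 mm) begins 65 mm behind the grasp point.
Start: joints at [1.059, 0.259, 1.535, -0, 1.348, -0.203], TCP at [0.167, 0.524, 0.241] pointing down, gripper open.
Joint ranges: [-3.14, 3.14], [-0.91, 2.08], [0.19, 2.58], [-1.22, 4.36], [0.22, 2.71], [-3.12, 3.12]. Speed limits (rad/s): [2.57, 2.57, 3.14, 3.14, 3.14, 3.14].

### API

Orientations are given as a unit quaternion [w, x, y, z].
In Python, from rig import ctrl, planner, telemetry, imaging, order gives the robot as it stands. Calls block until the motion is done:
- ctrl.move_to(position, orientation): joint-space move of the TCP to a pose.
- ctrl.servo_line(position, frame=None, velocity=0.15, guard=None): straight line of the TCP; frame=None keeps the orientation; velocity is the mean speed in m/s. With guard (N) it stops when the force on the tool has changed by that much, and returns True; else False.
- ctrl.movej(angles): joint-space move.
- ctrl.gripper_open() and ctrl.grab(force=None): open the fingers fully, or close them until they stop; force is the grip in N (None keeps the last).
- ctrl.hold(seconds).
- planner.solve_ik(position, orientation): joint angles nearest the present ones, or None.
- telemetry.observe(): the state.
- imaging.camera(name): name is "scene" or "top" or "wrist"; returns the picture (384x512x3 uint8, blue, green, red); there is no depth.
- imaging.get_calibration(name): a dict with "fx", "fy", "cx", "cy" (pixels), "D" ([k1, k2, p1, p2, k3] as OpenCV has them; the pictures are not rectified), "rvec" (rotation vector, rad) and "tvec" (3), from world to camera coordinates, as OpenCV has them. Camera axes: x right, y down, z forward; pixel columns grow to the right and rows downward; lengths in m; the calibration is good to about 2 mm. A picture is of the moment at which its call begins: read the wrist's pose just before it. get_calibration takes no time and is no camera call; for the wrist camera it gives the pose at the moment of the call.
A pose or a line that the arm cannot do raises ctrl.Unreachable and nothing moves.
- order.job_done(): hands the job in; it is judged then, once.
The state is a dict: "t": time; "q": joint angles; "joint_vel": joint speeds; "joint_torque": joint torques, N m; "ee_pos": TCP position; "tool_rot": TCP orientation; "contact_force": force on the tool from outside, world axes, zero at the start; "ft_torque": the same for the moment, N m; "grip_width": finger opening in m; "grasp_force": force on a finger pad.
Only numpy, scipy, OpenCV 4.12 (cv2) and the standard library are available. Lean on these libraries where they do the work, as an engineer would, in place of code of your own. Each camera call takes 0.05 s, during which the arm holds its last target. There are 200 camera calls.

### The job

Get the table stove lit: stand the bare-metal fuel capsule upright in the ring inside the open fuel drawer, let go of it and push the drawer fully shut. Then pick up the long gas lighter by its trigger, carry it over the things in between and bring its barrel level through the gap in the stove's wind guard, until the tip hovers centred over the burner opening, one to two centimetres above the stove's top plate, without touching the stove. Finish holding it still there with the trigger squeezed fully in; do not put it down, and leave the other things on the surface where they stand.

Things in the scene. Friction and masses are not known exactly. Their poses are not given: they have to be found in the camera images.
- stove: Table stove: heavy, fixed sheet-steel box, 130 deep x 150 wide x 56 tall. Origin: at surface level below the burner opening's centre. x points from front (drawer side) to back, z up; front face at x = -60, back at x = +70, sides at y = +/-75. Four upright pan rests stand on top at +/-45 and +/-120 deg from +x, 49 to 71 from the centre, up to z = 96.
- burner_mouth (a point): Centre of the round burner opening (84 diameter) at the top plate's upper face, 56 above the surface; axes as the stove's. Round it stands a thin sheet-metal wind guard, a ring of 52 radius, 28 high, with a 47 wide gap facing the front (stove -x): a barrel along the stove's x axis can be lowered or slid through the gap.
- fuel_drawer (a joint): Opening of the fuel drawer in m: 0 = fully shut (panel against the box), grows as it slides out along the stove's -x, at most 0.12; starts between 0.105 and 0.118. No spring or latch; about 1.5 N moves it. Push it by its knob or front panel (147 wide, top edge 52 above the surface, outer face at stove x = -64 when shut).
- fuel_seat (a point): Centre of the ring on the drawer's floor, at floor level (12 above the surface); moves with the drawer, under burner_mouth when it is shut. The ring is 71 inside, 77 outside and 5 high; the tray's side lips stand 61 to either side, their tops 21 above the surface.
- drawer_knob (a point): Outer end of the drawer's round knob (20 diameter, sticks out 17 from the panel, middle of the front, 31 above the surface); moves with the drawer, same axes as the stove.
- capsule: Gel-fuel capsule: low bare aluminium cup with rolled rim, 62 diameter, 38 tall, about 0.1 kg, grey-violet gel just below the rim. Origin: centre of its underside, z up. Stands in a row with the two black sauce dishes. Rigid; to seat it in the ring the fingers should leave its lowest 10 free.
- lighter: Long gas lighter lying on its side, 264 long: moulded handle, straight metal barrel, about 0.07 kg. Origin: middle of its length, on the underside; z up. Barrel (11 diameter, axis at x = 6, z = 10) runs along -y to the tip at y = -132; handle (19 thick) along +y from y = -4 to 132. At the trigger (y = 22 to 48) the handle's back is at x = 18.5, the trigger's face at x = -19.
- lighter_tip (a point): End of the lighter's barrel, on its axis: lighter frame (6, -132, 10).
- trigger_grip (a point): Where to grip: middle of the trigger's length, half-way through the handle's thickness: lighter frame (0, 35, 10). Fingers close along the lighter's x, one on the trigger's face, one on the back of the handle.
- lighter_trigger (a joint): Travel of the trigger in m: 0 = out, 0.005 = squeezed fully in; it moves along the lighter's +x, pressed by a spring that takes about 8.5 N for full travel, so a firm grip across trigger and handle (15 N or more) squeezes it.
- ramekin_a: Black sauce dish with filling, 63 diameter, 37 tall, flared. Origin: centre of underside. Leave it.
- ramekin_b: A second such dish. Leave it.
- salt: Shaker, white body and light cap, 43 diameter, 90 tall. Origin: centre of underside. Leave it.
- pepper: Shaker, dark body and light cap, 43 diameter, 90 tall. Origin: centre of underside. Leave it.
Mind the look-alikes: they are no part of the job. What is shaped like the capsule but blue is not meant.

How it is judged:
On the way, in this order (a step that is already met when the one before it is completed fails the run):
1. the fuel capsule stands upright in the ring of the open drawer, let go (horizontal distance between capsule and fuel_seat below 0.006 m and z of capsule in the frame of fuel_seat between -0.003 and 0.003 m and angle between capsule's own z axis and vertical below 0.06 rad and value of joint fuel_drawer above 0.05 m and contact force between the fingers and capsule below 0.1 N), for 0.2 s.
2. the drawer is fully shut with the capsule in its ring (horizontal distance between capsule and fuel_seat below 0.006 m and z of capsule in the frame of fuel_seat between -0.003 and 0.003 m and angle between capsule's own z axis and vertical below 0.06 rad and value of joint fuel_drawer below 0.004 m), for 0.2 s.
At the end, for the whole second after the job is handed in: Drawer shut within 4 mm, capsule upright in its ring; lighter held, trigger at least 4 of 5 mm in, tip within 15 mm of the opening's centre and 8 to 26 mm above the top plate, level within 15 deg, barrel within 20 deg of front-to-back, still, lighter and arm clear of stove and capsule (all of step 2 and horizontal distance between lighter_tip and burner_mouth below 0.015 m and z of lighter_tip in the frame of burner_mouth between 0.008 and 0.026 m and angle between lighter's own z axis and vertical below 0.26 rad and angle between the y axis of lighter and the x axis of stove, either way round below 0.35 rad and value of joint lighter_trigger above 0.004 m and contact force between the fingers and lighter above 2 N and contact force between each of lighter, the arm and stove below 0.05 N and contact force between lighter and capsule below 0.05 N and linear speed of lighter below 0.02 m/s); the arm keeps its last pose, push and grip.
It fails at once if a bystander is pushed more than 3 cm or tipped over (distance of any of ramekin_a, ramekin_b, salt, pepper from where it was at the start of the episode above 0.03 m or angle between any of ramekin_a, ramekin_b, salt, pepper's own z axis and vertical above 0.5 rad).
It also fails if it takes over 67 s, if anything falls off the work surface, if the arm or the gripper's body presses on something with over 40 N, if the wrist force passes 120 N, or if a joint passes its speed limit or range.

## Working session

There is one attempt and no reset: what is moved stays moved. The work goes in short steps, each a Python script; the robot and the scene stay as the last script left them, time stands still between calls to the robot, and variables do not carry over. Pictures are saved under pics/ and viewed, at most 10 in all, crops included, and the job is handed in when it is done.

```bash
mkdir -p pics; ls; python3 - <<'E'
from rig import ctrl, planner, telemetry, imaging, order
import cv2
for n in ("top","scene"):
    im=imaging.camera(n); cv2.imwrite(f"pics/{n}0.png",im)
    print(n,imaging.get_calibration(n))
print(telemetry.observe())
E
```

```text
pics
top {'fx': 352.7032484107749, 'fy': 352.7032484107749, 'cx': 250.1718340653766, 'cy': 191.37874309528033, 'D': array([0.03082743, 0.        , 0.        , 0.        , 0.        ]), 'rvec': array([ 2.16209554, -2.16173991,  0.13829154]), 'tvec': array([0.20173579, 0.66429067, 0.95530831])}
scene {'fx': 486.92073893755736, 'fy': 486.92073893755736, 'cx': 248.86757111151593, 'cy': 192.56283834873088, 'D': array([-0.12921384,  0.        ,  0.        ,  0.        ,  0.        ]), 'rvec': array([ 0.78474247, -2.27346293,  1.45195081]), 'tvec': array([0.66436524, 0.18875913, 0.81781575])}
{'t': 0.1, 'q': array([ 1.05918669e+00,  2.59237584e-01,  1.53590472e+00,  2.00993449e-05,
        1.34800003e+00, -2.02775211e-01]), 'joint_vel': array([-0.00105792, -0.00240219, -0.00154959,  0.00035215, -0.00081933,
        0.00193692]), 'joint_torque': array([ 1.91617291e-03, -4.38211548e+01, -2.84639025e+01,  7.19313556e-02,
        3.63649323e-02, -6.80241374e-05]), 'ee_pos': array([0.16691793, 0.52361489, 0.23994598]), 'tool_rot': array([-2.80100011e-04,  1.53806428e-01,  9.88100694e-01, -7.22507037e-04]), 'contact_force': array([0.90430998, 0.18874244, 0.06045485]), 'ft_torque': array([0.027544  , 0.03228448, 0.02890134]), 'grasp_force': 0.0, 'grip_width': 0.09319030936052547}
```

View pics/top0.png

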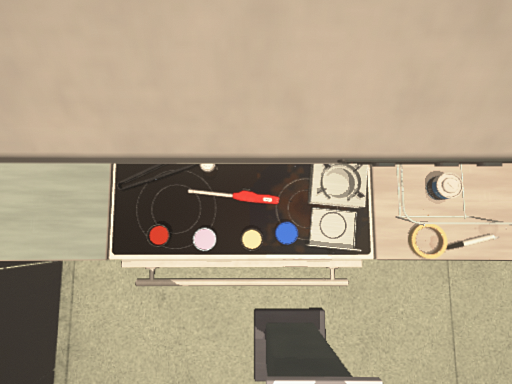

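View pics/scene0.png

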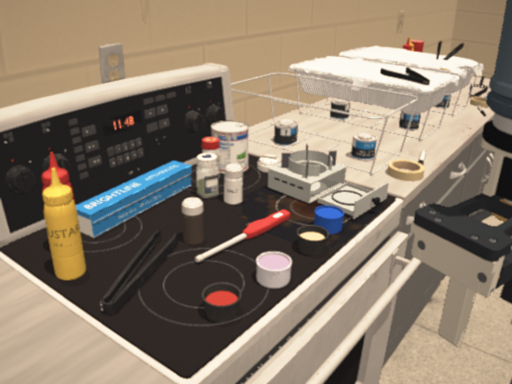

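The top view shows the capsule (violet gel, ~204,239) in a row between the red (159,235) and yellow (252,239) dishes. The blue decoy is at (287,233). The red-handled lighter runs from its tip at (189,191) to the handle end at (279,200). The stove is at (338,185) with its drawer opening downward to (333,228). An overhang hides everything above row 158. In the scene view, the pepper (192,220) and salt (233,183) stand behind the lighter.

```bash
cat > h.py <<'E'
from rig import ctrl, planner, telemetry, imaging, order
import cv2, numpy as np
from scipy.spatial.transform import Rotation as R
def ray(cal,uv):
    K=np.array([[cal["fx"],0,cal["cx"]],[0,cal["fy"],cal["cy"]],[0,0,1]])
    p=cv2.undistortPoints(np.array(uv,float).reshape(-1,1,2),K,np.array(cal["D"])).reshape(-1,2)
    M=cv2.Rodrigues(np.array(cal["rvec"]))[0]
    d=np.c_[p,np.ones(len(p))]@M
    return -M.T@np.array(cal["tvec"]),d
def plane(cal,uv,z):
    c,d=ray(cal,uv); return c+d*((z-c[2])/d[:,2])[:,None]
def proj(cal,P):
    K=np.array([[cal["fx"],0,cal["cx"]],[0,cal["fy"],cal["cy"]],[0,0,1]])
    return cv2.projectPoints(np.array(P,float).reshape(-1,1,3),np.array(cal["rvec"]),np.array(cal["tvec"]),K,np.array(cal["D"]))[0].reshape(-1,2)
def down(yaw):  # tool pointing down, finger (y) axis at angle yaw in world xy
    y=np.array([np.cos(yaw),np.sin(yaw),0]); z=np.array([0,0,-1.]); x=np.cross(y,z)
    q=R.from_matrix(np.c_[x,y,z]).as_quat(); return np.r_[q[3],q[:3]]
E
python3 - <<'E'
from h import *
im=cv2.imread("pics/top0.png"); c=imaging.get_calibration("top")
np.set_printoptions(precision=4,suppress=True)
print("cam",ray(c,[[256,192]])[0], "base px",proj(c,[[0,0,0],[.167,.524,.24]]))
for n,uv,z in [("red",(159,235),.035),("caps",(204,239),.036),("yel",(252,239),.035),("blue",(287,233),.036),("tip",(189,191),.01),("hend",(279,200),.01),("burner",(340,182),.056),("drawer",(334,225),.012),("pcap",(207,166),.09),("overhang",(250,160),.3)]:
    print(n,plane(c,[uv],z))
cr=im[155:265,120:380]; cv2.imwrite("pics/topc.png",cv2.resize(cr[:, :],None,fx=3,fy=3,interpolation=cv2.INTER_CUBIC))
s=cv2.imread("pics/scene0.png")[130:330,170:420]; cv2.imwrite("pics/scenec.png",cv2.resize(s,None,fx=3,fy=3,interpolation=cv2.INTER_CUBIC)[:600,:750])
E
```

```text
cam [0.5439 0.2083 1.0273] base px [[325.866  440.6303]
 [ 93.1766 421.0566]]
red [[0.5425 0.4554 0.035 ]]
caps [[0.5313 0.3302 0.036 ]]
yel [[0.5311 0.1968 0.035 ]]
blue [[0.5477 0.0991 0.036 ]]
tip [[0.6689 0.3791 0.01  ]]
hend [[0.6427 0.1181 0.01  ]]
burner [[ 0.6887 -0.048   0.056 ]]
drawer [[ 0.5707 -0.0385  0.012 ]]
pcap [[0.727  0.3186 0.09  ]]
overhang [[0.6989 0.2039 0.3   ]]
```

View pics/topc.png

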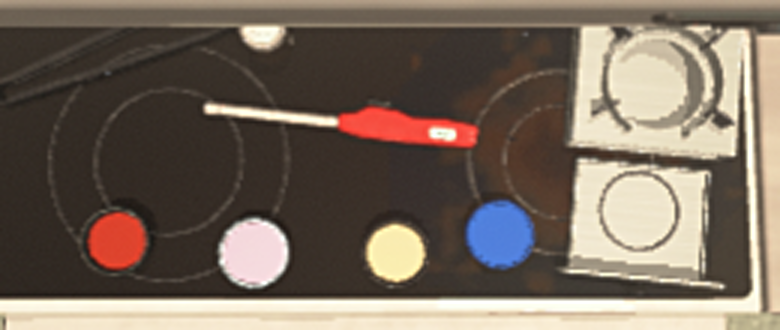

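View pics/scenec.png

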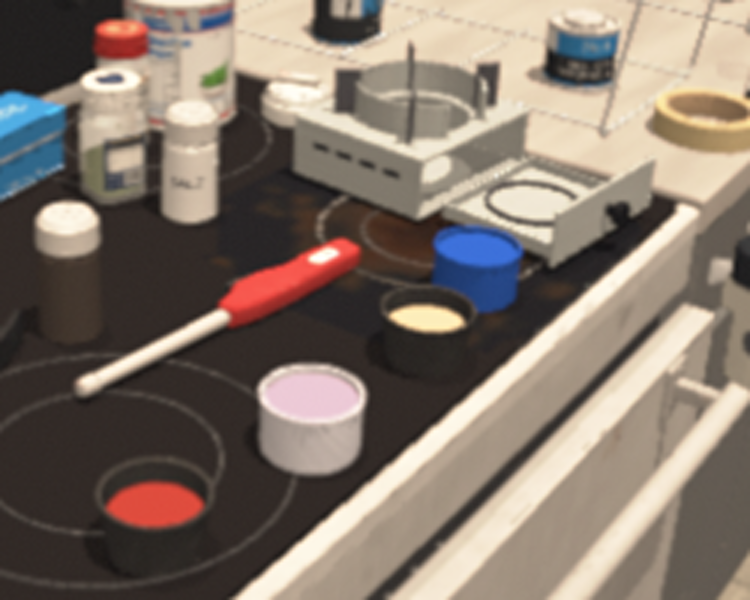

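The enlarged views confirm this layout. The drawer's ring is at crop (639,210) and the capsule at crop (254,252). The lighter's trigger is on its far side, at crop (378,103). Next I'll bound the overhang height, locate salt and pepper, and get close looks with the wrist camera.

```bash
python3 - <<'E'
from h import *
np.set_printoptions(precision=4,suppress=True)
c=imaging.get_calibration("top"); s=imaging.get_calibration("scene")
print("scene cam",ray(s,[[256,192]])[0])
for z in (.3,.4,.5,.6,.7):
    P=plane(c,[(150,158),(250,159),(350,160)],z); print(z,P[:,0],proj(s,P).round(0).tolist())
print("salt base",plane(s,[(233,202)],.0),"salt cap",plane(s,[(233,166)],.09),"pepper base",plane(s,[(193,241)],0.),"pepper cap",plane(s,[(192,199)],.09))
def circ(im,lo,hi,cal,z,roi):
    hsv=cv2.cvtColor(im,cv2.COLOR_BGR2HSV); m=cv2.inRange(hsv,lo,hi); k=np.zeros_like(m); x0,y0,x1,y1=roi; k[y0:y1,x0:x1]=m[y0:y1,x0:x1]
    cn=max(cv2.findContours(k,cv2.RETR_EXTERNAL,cv2.CHAIN_APPROX_NONE)[0],key=cv2.contourArea)
    (u,v),r=cv2.minEnclosingCircle(cn); return (u,v),r,plane(cal,[(u,v),(u+r,v)],z)
im=cv2.imread("pics/top0.png")
print("caps",circ(im,(0,0,140),(180,255,255),c,.038,(185,222,222,252)))
h=cv2.cvtColor(im,cv2.COLOR_BGR2HSV)
m=cv2.inRange(h,(0,150,100),(10,255,255))|cv2.inRange(h,(170,150,100),(180,255,255)); m[220:]=0
v,u=np.nonzero(m); print("red handle px",u.min(),u.max(),len(u))
P=plane(c,np.c_[u,v],.01)[:,:2]; mu=P.mean(0); _,_,V=np.linalg.svd(P-mu); print(mu,V[0],"extent",np.ptp((P-mu)@V[0]))
ctrl.move_to([.49,.33,.27],down(np.pi/2)); cv2.imwrite("pics/w1.png",imaging.camera("wrist"))
c1=imaging.get_calibration("wrist")
ctrl.move_to([.50,-.04,.27],down(np.pi/2)); o=telemetry.observe(); cv2.imwrite("pics/w2.png",imaging.camera("wrist"))
c2=imaging.get_calibration("wrist"); print(o["t"],o["ee_pos"],o["q"])
import pickle; pickle.dump((c1,c2),open("w.pkl","wb")); print(ray(c2,[[256,192]]))
print(proj(c1,[[.531,.33,.038]]),proj(c2,[[.57,-.0385,.012],[.689,-.048,.056]]))
cv2.imwrite("pics/w12.png",cv2.resize(np.vstack([cv2.imread("pics/w1.png"),cv2.imread("pics/w2.png")]),(400,600)))
E
```

```text
scene cam [0.1329 0.933  0.5077]
0.3 [0.7028 0.701  0.699 ] [[162.0, 107.0], [243.0, 85.0], [302.0, 70.0]]
0.4 [0.6809 0.6794 0.6777] [[182.0, 43.0], [253.0, 32.0], [306.0, 25.0]]
0.5 [0.6591 0.6578 0.6564] [[204.0, -25.0], [264.0, -25.0], [310.0, -24.0]]
0.6 [0.6372 0.6362 0.635 ] [[227.0, -96.0], [276.0, -87.0], [315.0, -80.0]]
0.7 [0.6154 0.6146 0.6137] [[252.0, -166.0], [289.0, -153.0], [319.0, -142.0]]
salt base [[0.7796 0.1364 0.    ]] salt cap [[0.7817 0.1343 0.09  ]] pepper base [[0.7299 0.3255 0.    ]] pepper cap [[0.7352 0.3183 0.09  ]]
caps ((204.13125610351562, 238.91250610351562), 11.551606178283691, array([[0.5315, 0.3296, 0.038 ],
       [0.5315, 0.2976, 0.038 ]]))
red handle px 232 279 400
[0.6513 0.1899] [0.1183 0.993 ] extent 0.13597357609884564
2.9417 [ 0.5002 -0.0391  0.2701] [-0.301   0.1519  1.5978  0.0005  1.3918 -1.8728]
(array([ 0.4334, -0.0393,  0.4127]), array([[ 0.2337,  0.0077, -0.9723]]))
[[252.9657 208.0123]] [[253.9921 223.5802]
 [245.977  328.0549]]
```

View pics/w2.png

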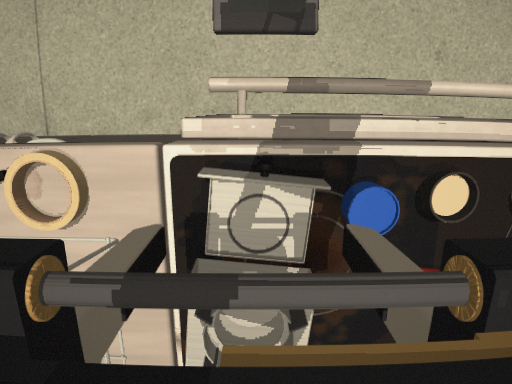

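View pics/w1.png

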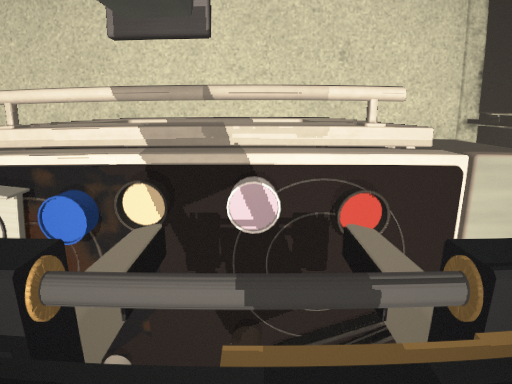

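In w2 the drawer ring is at about (258,222), the panel's top edge runs from (199,172) to (329,187), and the burner is partly hidden by the gripper. In w1 the capsule is at (254,206), where I predicted it. Next I'll fit the ring and the panel edge for the drawer's pose and yaw.

```bash
python3 - <<'E'
from h import *
import pickle
np.set_printoptions(precision=4,suppress=True)
c1,c2=pickle.load(open("w.pkl","rb")); t=imaging.get_calibration("top")
w1=cv2.imread("pics/w1.png"); w2=cv2.imread("pics/w2.png"); tp=cv2.imread("pics/top0.png")
def ring(im,roi,lo,hi,thr,cal,z):
    x0,y0,x1,y1=roi; g=cv2.cvtColor(im,cv2.COLOR_BGR2GRAY)[y0:y1,x0:x1]
    g=cv2.resize(g,None,fx=4,fy=4,interpolation=cv2.INTER_CUBIC)
    b=cv2.adaptiveThreshold(g,255,cv2.ADAPTIVE_THRESH_MEAN_C,cv2.THRESH_BINARY_INV,61,thr)
    for cn in cv2.findContours(b,cv2.RETR_LIST,cv2.CHAIN_APPROX_NONE)[0]:
        if len(cn)<100: continue
        e=cv2.fitEllipse(cn); d=np.array(e[1])/4
        if lo<d.min() and d.max()<hi:
            u=np.array(e[0])/4+[x0-.375,y0-.375]; print(" ell",u,d,plane(cal,[u],z)[0])
print("w2 ring"); ring(w2,(215,190,300,255),45,72,6,c2,.017)
print("top ring"); ring(tp,(314,208,355,246),20,32,6,t,.017)
print("panel w2",plane(c2,[(199,171),(329,186)],.052)); 
P=plane(c2,[(199,171),(329,186)],.052); d=P[0]-P[1]; print("len",np.linalg.norm(d),"yaw",np.arctan2(d[0],-d[1]))
P=plane(t,[(305.5,244.5),(361,250.5)],.052); print("panel top",P,np.linalg.norm(P[0]-P[1]))
h=cv2.cvtColor(w1,cv2.COLOR_BGR2HSV); m=cv2.inRange(h,(0,0,100),(180,255,255)); k=np.zeros_like(m); k[172:245,215:295]=m[172:245,215:295]
cn=max(cv2.findContours(k,cv2.RETR_EXTERNAL,cv2.CHAIN_APPROX_NONE)[0],key=cv2.contourArea); e=cv2.fitEllipse(cn); print("caps w1",e,plane(c1,[e[0]],.038))
cr=w2[155:275,180:345]; cv2.imwrite("pics/w2c.png",cv2.resize(cr,None,fx=4.5,fy=4.5,interpolation=cv2.INTER_CUBIC))
E
```

```text
w2 ring
 ell [256.5254 224.1919] [48.9049 51.1698] [ 0.5691 -0.0354  0.017 ]
top ring
 ell [332.5178 224.7402] [23.5037 24.3577] [ 0.5713 -0.0331  0.017 ]
 ell [332.4782 225.0047] [26.7893 28.1499] [ 0.5706 -0.033   0.017 ]
panel w2 [[ 0.497  -0.0979  0.052 ]
 [ 0.5132  0.0431  0.052 ]]
len 0.14195316204891203 yaw -0.11458932572038069
panel top [[ 0.5165  0.0507  0.052 ]
 [ 0.5006 -0.1001  0.052 ]] 0.15156597033229421
caps w1 ((253.22433471679688, 205.30667114257812), (53.41179275512695, 55.99932098388672), 2.2095508575439453) [[0.5278 0.3303 0.038 ]]
```

View pics/w2c.png

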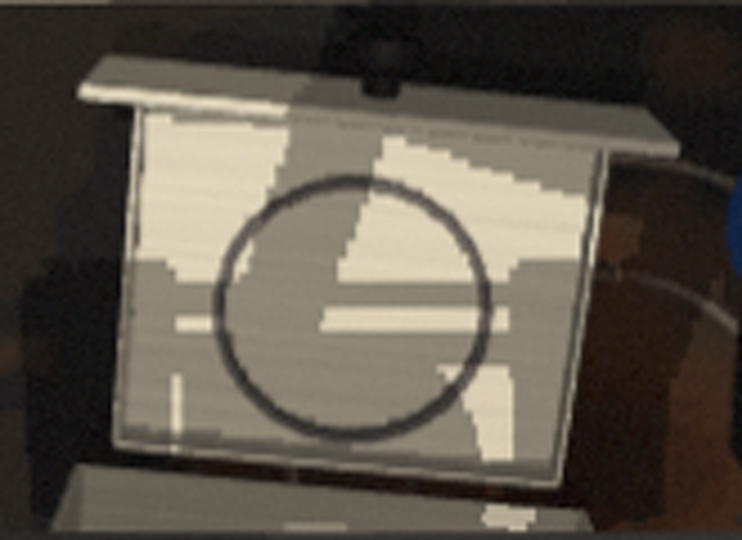

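The close crop shows the whole ring: it spans crop x 213–493 and y 174–440, so its centre is at image (258.4,223.2). The panel's upper edge is the bright line from crop (80,92) to (680,150).

```bash
python3 - <<'E'
from h import *
import pickle
np.set_printoptions(precision=4,suppress=True)
c1,c2=pickle.load(open("w.pkl","rb")); t=imaging.get_calibration("top")
px=lambda a:[(x/4.5+180-.4,y/4.5+155-.4) for x,y in a]
print("ring",plane(c2,px([(353,307),(213,307),(493,307),(353,174),(353,440)]),.016))
P=plane(c2,px([(80,96),(680,153)]),.052); d=P[1]-P[0]; print(P,np.linalg.norm(d),np.arctan2(-d[0],d[1]))
# tray lip lines z=.021, knob
P=plane(c2,px([(137,105),(117,440),(605,150),(558,482)]),.021); print("lips",P, [np.arctan2(*(P[i+1]-P[i])[[1,0]]) for i in (0,2)])
P=plane(c2,px([(75,465),(585,512)]),.056); print("stove front top",P,np.arctan2(-(P[1]-P[0])[0],(P[1]-P[0])[1]),np.linalg.norm(P[1]-P[0]))
# top image: stove right side edge and front edge
tc=lambda a:[(x/3+120-.33,y/3+155-.33) for x,y in a]
P=plane(t,tc([(570,147),(737,157)]),.056); print("top view front edge",P,np.linalg.norm(P[1]-P[0]))
P=plane(t,tc([(640,211)]),.016); print("ring top",P)
E
```

```text
ring [[ 0.5676 -0.0335  0.016 ]
 [ 0.5677 -0.0717  0.016 ]
 [ 0.5676  0.0047  0.016 ]
 [ 0.5303 -0.0337  0.016 ]
 [ 0.6068 -0.0333  0.016 ]]
[[ 0.5024 -0.0999  0.052 ]
 [ 0.5161  0.0451  0.052 ]] 0.1456634045656165 -0.09439681797295314
lips [[ 0.5107 -0.0902  0.021 ]
 [ 0.6049 -0.0986  0.021 ]
 [ 0.5224  0.0325  0.021 ]
 [ 0.6173  0.0238  0.021 ]] [np.float64(-0.0885479455210158), np.float64(-0.09107547209307268)]
stove front top [[ 0.5965 -0.1042  0.056 ]
 [ 0.6093  0.0254  0.056 ]] -0.09830502279374914 0.13028891634543782
top view front edge [[ 0.6281  0.0376  0.056 ]
 [ 0.6191 -0.1155  0.056 ]] 0.15328410647117963
ring top [[ 0.5706 -0.0347  0.016 ]]
```

The ring is at about (0.5696, -0.0335) with the stove yawed about -0.094 rad, and the top and wrist views agree to 2 mm. Next is the capsule pick.

```bash
python3 - <<'E'
from h import *
np.set_printoptions(precision=4,suppress=True)
q=down(np.pi/2)
ctrl.move_to([.5297,.330,.13],q)
ctrl.servo_line([.5297,.330,.038],velocity=.1)
ctrl.grab(12); o=telemetry.observe(); print(o["grip_width"],o["grasp_force"],o["ee_pos"],o["t"])
ctrl.servo_line([.5297,.330,.14])
o=telemetry.observe(); print(o["grip_width"],o["contact_force"])
ctrl.move_to([.5696,-.0335,.14],down(np.pi/2-.094))
ctrl.servo_line([.5696,-.0335,.065],velocity=.1)
im=imaging.camera("wrist"); cv2.imwrite("pics/w3.png",im)
ctrl.hold(.2);o=telemetry.observe(); print(o["ee_pos"],o["t"],o["contact_force"])
cv2.imwrite("pics/s3.png",cv2.resize(imaging.camera("scene")[110:230,250:410],None,fx=4,fy=4))
c=imaging.get_calibration("top")
E
```

```text
0.06166786728862253 12.000116854906082 [0.5298 0.33   0.0382] 6.1333
0.06166048320330309 [ 0.4163 -0.0201 -1.3205]
[ 0.57   -0.0336  0.0657] 9.4833 [ 0.6852  0.053  -1.209 ]
```

View pics/s3.png

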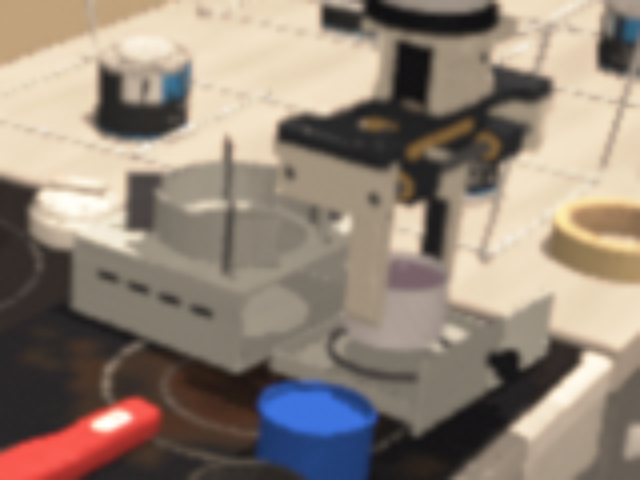

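The capsule is held upright just above the ring and looks centred (ring at crop ~(380,350), capsule at crop ~(415,300)). Next I lower it, release and check.

```bash
python3 - <<'E'
from h import *
np.set_printoptions(precision=4,suppress=True)
g=ctrl.servo_line([.5696,-.0335,.0475],velocity=.03,guard=2.5)
o=telemetry.observe(); print(g,o["ee_pos"],o["contact_force"])
ctrl.gripper_open()
ctrl.servo_line([.5696,-.0335,.13]); 
ctrl.move_to([.47,-.03,.20],down(np.pi/2-.094)); ctrl.hold(.3)
im=imaging.camera("wrist"); c=imaging.get_calibration("wrist"); t=imaging.get_calibration("top"); tp=imaging.camera("top")
print(proj(c,[[.5696,-.0335,.05]]),proj(t,[[.5696,-.0335,.05]]))
u,v=proj(c,[[.5696,-.0335,.05]])[0].astype(int)
a=cv2.resize(im[max(v-70,0):v+70,u-80:u+80],(640,560)); 
cv2.imwrite("pics/w4.png",a); print(u-80,max(v-70,0),telemetry.observe()["t"])
cv2.imwrite("pics/w4f.png",im); cv2.imwrite("pics/t4.png",tp)
import pickle; pickle.dump(c,open("w4.pkl","wb"))
E
```

```text
True [ 0.5694 -0.0335  0.0497] [ 0.1646 -0.198   2.4519]
[[259.9775 289.9163]] [[335.5347 225.0421]]
179 219 12.3833
```

View pics/w4.png

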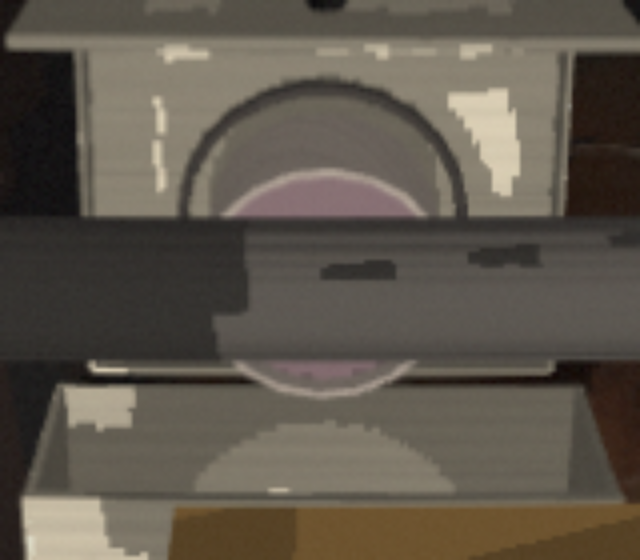

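Contact came at TCP z = 0.0497, and 0.050 is expected for the drawer floor. The picture shows the capsule base inside the ring with a clear margin. Next I push the drawer shut by its knob.

```bash
python3 - <<'E'
from h import *
np.set_printoptions(precision=4,suppress=True)
u=np.array([np.cos(.094),-np.sin(.094),0]); q=down(np.pi/2-.094)
ring=np.array([.5696,-.0335,0]); S=lambda d,z:ring+u*d+[0,0,z]
ctrl.grab(5); print("closed",telemetry.observe()["grip_width"])
ctrl.move_to(S(-.125,.10),q); ctrl.servo_line(S(-.125,.04))
g=ctrl.servo_line(S(-.081+.07,.04),velocity=.05,guard=10); print(g,telemetry.observe()["ee_pos"],telemetry.observe()["contact_force"])
if not g:
    g=ctrl.servo_line(S(-.081+.13,.04),velocity=.025,guard=10)
ctrl.hold(.4)
o=telemetry.observe(); p=o["ee_pos"]; print(g,p,(p-ring)@u,o["contact_force"],o["t"])
cv2.imwrite("pics/t5.png",imaging.camera("top"))
ctrl.servo_line(p-u*.03,velocity=.1)
ctrl.servo_line(p-u*.04+[0,0,.1],velocity=.2)
ctrl.gripper_open()
s=imaging.camera("scene"); tp=imaging.camera("top"); cv2.imwrite("pics/t6.png",tp); cv2.imwrite("pics/s6f.png",s)
ctrl.move_to(p-u*.03+[0,.0,.20],q);ctrl.hold(.2)
cv2.imwrite("pics/w6.png",imaging.camera("wrist")); import pickle; pickle.dump(imaging.get_calibration("wrist"),open("w6.pkl","wb"))
a=cv2.resize(s[110:230,230:390],None,fx=3,fy=3); b=cv2.resize(tp[150:270,300:400],None,fx=3,fy=3)
cv2.imwrite("pics/m6.png",np.hstack([a,b])); print(telemetry.observe()["t"])
E
```

```text
closed 0.0005241145713350803
False [ 0.5586 -0.0324  0.0401] [-0.7674 -0.3244 -0.1661]
True [ 0.5969 -0.0362  0.0387] 0.02741300321226419 [ 1.0961 -0.0314 -0.6458] 19.25
22.7083
```

View pics/m6.png

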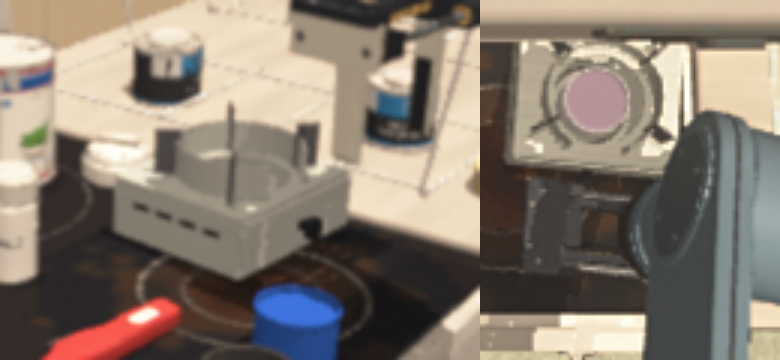

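The drawer is shut flush in the scene crop. In the top crop the violet capsule shows through the burner opening at crop (597,99). My ten views are used, so from here I'll work by numbers. Next are the burner centre from the gel's position and the lighter pose from its barrel line, using the top view and a wrist view.

```bash
cat > lt.py <<'E'
from h import *
def lighter(im,cal,roi=None):
    h=cv2.cvtColor(im,cv2.COLOR_BGR2HSV)
    red=cv2.inRange(h,(0,150,70),(8,255,255))|cv2.inRange(h,(172,150,70),(180,255,255))
    wh=cv2.inRange(h,(0,0,110),(180,90,255))
    v,u=np.nonzero(np.ones_like(red)); P=plane(cal,np.c_[u,v],.01)[:,:2]
    y=np.array([-.0996,-.995]); x=np.array([-.995,.0996]); o=np.array([.6557,.2485])
    L=(P-o)@np.c_[x,y]; near=lambda a,b,w:(L[:,1]>a)&(L[:,1]<b)&(abs(L[:,0])<w)
    r=P[(red.ravel()>0)&near(-20,20,.05)&(abs(L[:,1])<.17)]; b=P[(wh.ravel()>0)&near(-.15,-.012,.022)]
    return r,b
def fit(r,b):
    mu=b.mean(0); d=np.linalg.svd(b-mu)[2][0]; d*=-np.sign(d[1]); x=np.array([d[1],-d[0]])
    tb=(b-mu)@d; tr=(r-mu)@d; tip=mu+d*tb.min(); end=mu+d*tr.max()
    return d,x,tip,end,tr.max()-tb.min(),tr.min()-tb.min(),((b-mu)@x).std()
E
python3 - <<'E'
from lt import *
import pickle
np.set_printoptions(precision=4,suppress=True)
t=imaging.get_calibration("top"); c6=pickle.load(open("w6.pkl","rb"))
for n,cal in (("t6",t),("w6",c6)):
    im=cv2.imread(f"pics/{n}.png"); h=cv2.cvtColor(im,cv2.COLOR_BGR2HSV); m=cv2.inRange(h,(140,25,50),(178,140,255))
    v,u=np.nonzero(np.ones_like(m)); P=plane(cal,np.c_[u,v],.048)[:,:2]
    k=(np.hypot(*(P-[.681,-.044]).T)<.05)&(m.ravel()>0); Q=P[k]
    if len(Q)>10: print(n,len(Q),Q.mean(0),(Q.min(0)+Q.max(0))/2,np.ptp(Q,axis=0))
ctrl.move_to([.55,.25,.25],down(np.pi/2)); ctrl.hold(.2)
c=imaging.get_calibration("wrist"); im=imaging.camera("wrist"); cv2.imwrite("pics/w7.png",im)
pickle.dump(c,open("w7.pkl","wb"))
for n,i,cal in (("top",cv2.imread("pics/top0.png"),t),("topnow",imaging.camera("top"),t),("wrist",im,c)):
    r,b=lighter(i,cal)
    print(n,len(r),len(b))
    if len(r)>20 and len(b)>20:
        d,x,tip,end,L,hs,sd=fit(r,b); print(" y",d,"tip",tip,"end",end,"len",L,"handle start",hs,"sd",sd,"grip",tip+d*.167-x*.006)
print(telemetry.observe()["t"])
E
```

```text
t6 267 [ 0.6868 -0.0445] [ 0.6871 -0.0445] [0.051  0.0507]
w6 146 [ 0.664  -0.0428] [ 0.6858 -0.0429] [0.0527 0.0351]
top 406 158
 y [-0.1105 -0.9939] tip [0.6707 0.3821] end [0.6414 0.1186] len 0.26519444643781986 handle start 0.12914389655904357 sd 0.00314132581739395 grip [0.6582 0.2155]
topnow 126 136
 y [-0.278  -0.9606] tip [0.6757 0.3818] end [0.603  0.1304] len 0.26165654202855265 handle start 0.15012862091654505 sd 0.005521810956418559 grip [0.6351 0.2197]
wrist 2039 740
 y [-0.0162 -0.9999] tip [0.6617 0.3993] end [0.6575 0.1395] len 0.25989685597466594 handle start 0.1459522139278266 sd 0.005018571345007858 grip [0.665  0.2322]
24.1083
```

The top-view fit is consistent: length 265 mm (264 expected) and handle start 129 mm (128 expected). The wrist and current top views are occluded, so I discard them. The burner is at about (0.685, -0.044). Next: grasp the lighter, lift it and measure the barrel in hand.

```bash
python3 - <<'E'
from h import *
np.set_printoptions(precision=4,suppress=True)
q=down(-.1107); g=np.array([.6575,.2155])
ctrl.move_to([.55,.22,.16],q); print(telemetry.observe()["q"])
ctrl.servo_line([*g,.13]); r=ctrl.servo_line([*g,.0243],velocity=.06,guard=8)
o=telemetry.observe(); print(r,o["ee_pos"],o["q"])
ctrl.grab(28); ctrl.hold(.3); o=telemetry.observe(); print(o["grip_width"],o["grasp_force"],o["ee_pos"],o["t"])
ctrl.servo_line([*g,.11],velocity=.12); ctrl.servo_line([.61,.215,.15],velocity=.15); ctrl.hold(.3)
o=telemetry.observe(); p=o["ee_pos"]; print(p,o["grip_width"],o["t"],o["contact_force"])
im=imaging.camera("top"); cv2.imwrite("pics/t8.png",im); t=imaging.get_calibration("top")
z=p[2]-(.0243-.010)
h=cv2.cvtColor(im,cv2.COLOR_BGR2HSV); m=cv2.inRange(h,(0,0,110),(180,90,255))
v,u=np.nonzero(m); P=plane(t,np.c_[u,v],z)[:,:2]
y=np.array([-.1105,-.9939]); x=np.array([-.9939,.1105]); L=(P-p[:2])@np.c_[x,y]
k=(L[:,1]<-.05)&(L[:,1]>-.2)&(abs(L[:,0])<.025); print(k.sum()); b=L[k]
f=np.polyfit(b[:,1],b[:,0],1); print("barrel x at -.1, slope",np.polyval(f,-.1),f[0],"tip y",b[:,1].min(),b[:,1].max(),"resid",(b[:,0]-np.polyval(f,b[:,1])).std())
E
```

```text
[0.1923 0.3964 1.5429 0.     1.2019 0.3021]
False [0.6578 0.2156 0.0248] [0.156  0.6951 1.3917 0.     1.054  0.2666]
0.03145647570033469 27.961492650210857 [0.6574 0.2155 0.0243] 29.6417
[0.6101 0.2149 0.1491] 0.03194535671168834 31.375 [-0.3544 -0.278  -1.1878]
463
barrel x at -.1, slope 0.0008013426248955572 -0.0734301109234877 tip y -0.16824758607163284 -0.050069611437862704 resid 0.013050511931137968
```

The grip width of 31.5–32 mm means the trigger is fully squeezed (37.5 − 5 = 32.5 mm nominal). I'll tidy the barrel measurement offline with a component filter.

```bash
python3 - <<'E'
from h import *
np.set_printoptions(precision=4,suppress=True)
im=cv2.imread("pics/t8.png"); t=imaging.get_calibration("top"); p=np.array([.6101,.2149,.1491]); z=p[2]-.0143
h=cv2.cvtColor(im,cv2.COLOR_BGR2HSV); d=np.array([-.1105,-.9939]); x=np.array([-.9939,.1105])
print("exp tip px",proj(t,[[*(p[:2]-d*.167+x*.004),z]]), "grip px",proj(t,[[*p[:2],z]]))
for s in (60,90):
  for V in (110,150,180):
    m=cv2.inRange(h,(0,0,V),(180,s,255)); n,lab,st,ce=cv2.connectedComponentsWithStats(m)
    for i in range(1,n):
        v,u=np.nonzero(lab==i)
        if len(u)<40 or len(u)>2000: continue
        P=plane(t,np.c_[u,v],z)[:,:2]; L=(P-p[:2])@np.c_[x,d]
        k=(abs(L[:,0])<.03)&(L[:,1]<-.03)&(L[:,1]>-.21)
        if k.mean()<.7: continue
        f=np.polyfit(L[:,1],L[:,0],1); print(s,V,len(u),st[i][:4],"x@-.1",np.polyval(f,-.1),"slope",f[0],"y",L[:,1].min(),L[:,1].max(),"res",(L[:,0]-np.polyval(f,L[:,1])).std())
E
```

```text
exp tip px [[179.568  202.3465]] grip px [[245.2713 208.0497]]
60 150 58 [181 203  23   5] x@-.1 0.006486076638132563 slope -0.016138481063473008 y -0.16319307367212763 -0.10697156059717337 res 0.0018849661996990432
60 180 57 [181 203  22   5] x@-.1 0.006480043358601709 slope -0.016271560429020098 y -0.16319307367212763 -0.10916143763838188 res 0.0019014065795015546
90 150 84 [180 202  24   6] x@-.1 0.006472115154211297 slope -0.006691767341869212 y -0.16570103076885273 -0.10697156059717337 res 0.002644104248546349
90 180 74 [180 202  23   6] x@-.1 0.00652611670601881 slope -0.009389880283411676 y -0.16570103076885273 -0.10916143763838188 res 0.0023550993710002217
```

The barrel offset in hand matches the model: tip 166 mm ahead, 6 mm lateral, slope about -0.01. Next I carry it to the stove and lower it through the gap.

```bash
python3 - <<'E'
from h import *
np.set_printoptions(precision=4,suppress=True)
u=np.array([np.cos(.094),-np.sin(.094)]); xl=np.array([np.sin(.094),np.cos(.094)]); B=np.array([.685,-.0443])
T=B-.005*xl-.1665*u; q=down(-1.665)
ctrl.servo_line([.47,.215,.19],velocity=.15)
ctrl.move_to([*T,.19],q); ctrl.hold(.2); o=telemetry.observe(); print(o["ee_pos"],T,o["grip_width"],o["q"],o["t"])
r=ctrl.servo_line([*T,.0873],velocity=.06,guard=5); ctrl.hold(.4)
o=telemetry.observe(); p=o["ee_pos"]; print(r,p,o["grip_width"],o["grasp_force"],o["contact_force"],o["t"])
im=imaging.camera("top"); cv2.imwrite("pics/t9.png",im); t=imaging.get_calibration("top"); h=cv2.cvtColor(im,cv2.COLOR_BGR2HSV)
print("exp tip",proj(t,[[*B,.073]]),"gel",proj(t,[[*B,.048]]))
print("H/S/V");
for v in range(170,200): print(v," ".join("%3d/%3d/%3d"%tuple(h[v,c]) for c in range(332,348,2)))
E
```

```text
[ 0.5188 -0.0324  0.19  ] [ 0.5188 -0.0336] 0.0320835763988164 [-0.2774  0.2455  1.6824  0.0002  1.2139  1.3848] 33.7333
False [ 0.5188 -0.0336  0.0873] 0.03185793299390585 27.962063932791352 [ 0.2255  0.4532 -0.4585] 35.9917
exp tip [[340.3048 182.4204]] gel [[337.9795 183.7239]]
H/S/V
170  19/ 53/165  19/ 48/143  19/ 50/188  21/ 47/226  17/ 31/214  21/ 46/176  18/ 51/129  18/ 53/144
171  19/ 51/201  18/ 49/125  19/ 48/149  20/ 45/204  19/ 48/197  18/ 52/166  18/ 49/171  18/ 49/141
172  17/ 49/110  22/ 29/130  21/ 29/178  25/ 29/223  23/ 29/240  24/ 35/239  21/ 48/235  19/ 51/204
173  21/ 39/151  23/ 25/227  16/ 20/240   7/ 32/230  14/ 24/235  35/ 12/252  23/ 39/236  20/ 49/231
174  24/ 15/250   5/ 24/240 176/ 29/250 174/ 30/249 175/ 30/246   6/ 44/214  24/ 26/233  24/ 37/237
175   6/ 16/252 175/ 29/248 176/ 28/248 176/ 28/248 176/ 29/248 174/ 31/248   6/ 42/217  26/ 15/247
176 175/ 25/249 176/ 28/248 177/ 27/247 176/ 28/247 176/ 28/247 176/ 28/248 173/ 34/244  26/ 22/230
177 175/ 27/247 175/ 27/247 177/ 27/247 177/ 27/247 177/ 28/247 177/ 27/247 175/ 29/249   3/ 44/220
178 174/ 27/
[... 1487 characters left out ...]

193  15/ 44/127  13/ 41/161  12/ 41/160  15/ 58/164  15/ 58/204  14/ 41/192  19/ 50/159  17/ 48/143
194  14/ 45/131  15/ 43/131  13/ 40/133  16/ 61/167  17/ 58/197  18/ 47/142  15/ 48/107  19/ 48/180
195  18/ 48/138  18/ 49/136  18/ 44/134  16/ 62/170  16/ 59/196  17/ 49/120  19/ 47/146  18/ 49/183
196  17/ 47/153  18/ 48/143  19/ 47/136  16/ 61/172  16/ 61/189  17/ 47/124  19/ 47/178  20/ 50/162
197  19/ 45/176  19/ 45/157  17/ 47/125  15/ 59/173  16/ 60/188  19/ 50/178  19/ 46/182  20/ 47/178
198  19/ 48/182  20/ 50/180  19/ 48/134  15/ 60/174  17/ 57/191  18/ 50/180  18/ 49/181  19/ 47/179
199  20/ 49/183  19/ 50/185  20/ 47/137  15/ 61/176  16/ 58/188  19/ 47/175  19/ 50/174  19/ 49/172
```

The top picture data puts the tip at about (339.3,182.5), where (340.3,182.4) was expected, so it is within 3–4 mm of centre. One last check of levelness from the scene view, using the red handle's axis against a level one.

```bash
python3 - <<'E'
from h import *
np.set_printoptions(precision=4,suppress=True)
s=imaging.get_calibration("scene"); im=imaging.camera("scene"); cv2.imwrite("pics/s9.png",im)
p=np.array([.5188,-.0336,.073]); u=np.array([np.cos(.094),-np.sin(.094),0]); xl=np.array([np.sin(.094),np.cos(.094),0])
pts=[p-u*.095,p+u*.04,p+u*.12]; print(proj(s,pts))
for a in (-.1,.1): print("tilt",a,proj(s,[p+.12*(u*np.cos(a)+[0,0,np.sin(a)]),p-.095*(u*np.cos(a)+[0,0,np.sin(a)])]).round(1).tolist())
h=cv2.cvtColor(im,cv2.COLOR_BGR2HSV); m=cv2.inRange(h,(0,140,60),(8,255,255))|cv2.inRange(h,(172,140,60),(180,255,255))
n,lab,st,ce=cv2.connectedComponentsWithStats(m)
for i in range(1,n):
    if st[i][4]>30:
        v,w=np.nonzero(lab==i); P=np.c_[w,v]*1.; d=np.linalg.svd(P-P.mean(0),full_matrices=False)[2][0]; print(st[i],ce[i],"slope",d[1]/d[0])
o=telemetry.observe(); print(o["contact_force"],abs(o["joint_vel"]).max(),o["t"])
E
```

```text
[[408.2848 192.3622]
 [354.9013 174.8018]
 [326.3621 165.4935]]
tilt -0.1 [[326.2, 170.2], [408.8, 188.3]]
tilt 0.1 [[327.0, 160.9], [407.4, 196.3]]
[412  42  12   9  88] [418.0455  45.7614] slope 0.08250703724918215
[124 116  11  10  80] [129.175 120.725] slope -0.7834216883452001
[201 136  18  13 184] [209.3641 142.7935] slope 0.08645265779160165
[ 41 151  32  39 457] [ 54.6849 172.9081] slope 1.41777401742975
[355 174   6   8  38] [357.9474 177.2105] slope 5.061958764290839
[371 175  40  22 354] [389.3023 187.0678] slope 0.3626926365999996
[205 290  33  16 399] [221.2657 297.5639] slope -0.023157346126123666
[-0.66    0.0815 -0.2192] 0.0015914783287997406 36.0917
```

Both red handle patches lie within about 1 px of the level-lighter line, and the slope between them is 0.315 against 0.329 for level. Nothing is touching and the arm is still, so I hand it in.

```bash
python3 -c "
from rig import order; print(order.job_done())"
```

```text
the job is handed in; nothing more can be done
None
```

I handed the job in at about 36 s, result not reported: the capsule is in the ring, the drawer is shut, and the lighter is held level with its trigger squeezed, its tip measured within about 4 mm of the burner's centre and set about 17 mm above the top plate.

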